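# Index the core turret and hold a core over the empty post

## Robot

A 6-joint arm with a two-finger parallel gripper is mounted at the origin on a cart in front of the work surface, level with it; the furniture and walls round the work are solid. World frame = base frame: x ahead of the robot, y to its left, z up, the work surface at z = 0. Lengths are in m, angles in rad, forces in N, time in s.
With the tool pointing down it reaches from about 0.3 to 0.875 m from the base axis. Payload 6.4 kg.
Tool frame: the origin (TCP) lies at the very end of the fingers, on their centre line; the grasp point (between the pads) lies 19 mm behind it; z points along the fingers, y is the line along which they close (so a half turn about z gives the same grasp; the last joint's range is limited). The gripper opens to 85 mm and grips with 20 to 120 N. Pads are 22 mm wide; open, the fingers measure 114 mm over their backs; the gripper's body (76 mm by 85 mm) begins 54 mm behind the grasp point. The pads swing forward as they close: fully open they stand 13 mm farther back than shut.
Start: joints at [1.092, 0.181, 1.607, -0, 1.354, -0.206], TCP at [0.155, 0.554, 0.231] pointing down, gripper open.
Joint ranges: [-2.99, 2.99], [-0.89, 2.07], [0.3, 2.58], [-1.14, 4.28], [0, 2.63], [-3.12, 3.12]. Speed limits (rad/s): [2.57, 2.57, 3.01, 3.14, 3.14, 3.14].

## Interface

Orientations are given as a unit quaternion [w, x, y, z].
In Python, from bench import ctrl gives the robot as it stands.
- The arm moves only by the tool jog_arm, never from a script. Its argument "series" is a list that holds one entry, the list of rows, each a list of 7 numbers: the shift along the tool's x, y, z in mm, then the turn, a rotation vector about the tool's x, y, z in rad, then the finger opening in mm, from 0 to 85.4. In form: [[[tx, ty, tz, rx, ry, rz, gripper], ...]]. A call has exactly 10 rows; each row shifts and turns the commanded pose from where the row before left it, along the tool's axes as they then stand; what a row does not reach is not made up. A row lasts 1/10 s, in which the tool goes at most 50 mm and 8.59 degrees, less where a joint would pass 70% of its speed; a pose out of reach is approached as far as the arm can. A call with a gripper value outside its range is refused whole. The fingers move at their own pace and stop on an object; the grip force is fixed at half the most. Time passes only in rows, so rows that do not move let the fingers close, or fill a call up. It gives the time, the measured TCP pose, the force, the opening and the grip force at its end, in the units of the state.
- ctrl.get_obs(): the state, without advancing time (a new reading comes with each control period).
- ctrl.camera(name): name is "side" or "top" or "wrist"; returns a dict with "frame" (384x512x3 uint8, blue, green, red), "z_map" (384x512 float32, m along the optical axis (not along the pixel's ray), 0 where there is no reading), "fx", "fy", "cx", "cy" (pixels), "xyz" and "rotation" of the camera in the world. Camera axes: x right, y down, z forward; pixel columns grow to the right and rows downward; lengths in m; the calibration is good to about 2 mm. A picture is of the moment at which its call begins.
- ctrl.hand_in(): hands the job in; it is judged then, once.
The state is a dict: "time_s": time; "q": joint angles; "dq": joint speeds; "joint_efforts": joint torques, N m; "eef_pos": TCP position; "eef_rot": TCP orientation; "wrist_force": force on the tool from outside, world axes, zero at the start; "torque": the same for the moment, N m; "opening": opening from 0.0 (shut) to 1.0 (fully open); "grasp_force": force on a finger pad.
Only numpy, scipy, OpenCV 4.12 (cv2) and the standard library are available. Lean on these libraries where they do the work, as an engineer would, in place of code of your own. Each camera call takes 0.05 s, during which the arm holds its last target. There are 200 camera calls.

## Task

Turn the five-post turret one detent step counter-clockwise (seen from above) by its central knob, so that its one empty post comes to the load pointer. Then pick up the loose small cardboard core from the bench, carry it over the guard rail without touching the rail, and hold it upright and centred over the empty post with its lower rim about 10 mm above the post's top, touching neither post nor turret, so the fit can be checked before it is lowered. Finish still holding it there, and leave the other things on the bench alone.

Things in the scene. Friction and masses are not known exactly. Their poses are not given: they have to be found in the camera images.
- turret (a joint): turret angle about its vertical axis, rad, growing counter-clockwise seen from above; about 0 at the start, in a detent. Detents every 72 degrees (1.257 rad). Past half a step the sprung detent pulls it on into the next notch, where it stays once the knob is let go; about 0.12 N m turns it.
- turret_base: fixed grey round base, 184 mm across, 30 mm high; origin on the bench on the turning axis; its own -x points to the load pointer (dark diamond on a rim block). On it turns a disc 218 mm across (top at z 44 mm) with five steel posts 36 mm thick, 72 degrees apart on a 75 mm radius, tops at z 99 mm. Four carry a fixed core 62 mm across (tops at z 94 mm), one is empty.
- empty_post_top (a point): centre of the top face of the empty post, 99 mm above the bench; it turns with the turret. At the start it lies one step (72 degrees) clockwise of the load pointer.
- load_mark (a point): fixed point at which the top centre of the empty post must arrive: 75 mm from the turning axis towards the load pointer, 99 mm above the bench
- knob_grip (a point): middle of the grip of the turret's black round knob, on the turning axis, 131 mm above the bench; the knob is 38 mm in diameter and 31 mm high (from 114 to 145 mm above the bench) on a 26 mm column
- core: the loose small cardboard core, a tube 62 mm in outside diameter, 50 mm high, about 50 mm bore, 25 g, standing on the bench on the robot's right of the guard rail; origin at the centre of its lower rim, z up along its axis
- guard: the fixed guard rail between the core and the turret: two square posts 280 mm apart with three bars, 128 mm high, 14 mm thick, feet 44 mm wide; origin on the bench under its middle, x along the rail, y across it (towards the turret)
- weight: bystander: loose brass weight with a knob, 45 mm across, 53 mm high, origin under its centre
- tape: bystander: loose roll of masking tape lying flat, 104 mm across, 25 mm high, origin under its centre

How it is judged:
By the outcome, as a careful person would: the job done as asked, in the order asked, and still so for the second after the job is handed in, while the arm keeps its last pose, push and grip.
It also fails if it takes over 64 s, if anything falls off the work surface, if the arm or the gripper's body presses on something with over 40 N, if the wrist force passes 120 N, or if a joint passes its speed limit or range.

## Working session

There is one attempt and no reset: what is moved stays moved. The work goes in short steps, Python scripts to look and compute and a tool call to move; the robot and the scene stay as the last step left them, time stands still between calls to the robot, and variables do not carry over. Pictures are saved under pics/ and viewed, at most 10 in all, crops included, and the job is handed in when it is done.

Besides the shell and the picture viewer there is one more tool, called by a JSON object that holds its "method" and its "body", one argument or row to a line. jog_arm: Moves the arm, as the interface text tells. Its arguments: {"type":"object","properties":{"series":{"type":"array"}},"required":["series"]}

```bash
ls; mkdir -p pics
cat > h.py <<'E'
import numpy as np, cv2
from bench import ctrl
def cloud(c):
    z=c["z_map"]; v,u=np.indices(z.shape)
    P=np.stack([(u-c["cx"])/c["fx"]*z,(v-c["cy"])/c["fy"]*z,z],-1)
    W=P@np.array(c["rotation"]).T+np.array(c["xyz"]); W[z==0]=np.nan
    return W
def ray(c,u,v,h):
    d=np.array(c["rotation"])@np.array([(u-c["cx"])/c["fx"],(v-c["cy"])/c["fy"],1]); o=np.array(c["xyz"])
    return o+d*(h-o[2])/d[2]
E
python3 - <<'E'
from h import *
o=ctrl.get_obs(); print(o)
for n in("top","side"):
    c=ctrl.camera(n); np.savez(f"{n}0.npz",**c); cv2.imwrite(f"pics/{n}0.png",c["frame"]); print(n,c["xyz"],c["rotation"],c["fx"],c["cx"],c["cy"])
E
```

```text
pics
{'time_s': 0.0, 'q': array([ 1.09169928e+00,  1.81542514e-01,  1.60802482e+00,  1.25050669e-05,
        1.35380523e+00, -2.06318014e-01]), 'dq': array([ 0.00053634, -0.00078144,  0.00259438, -0.0005766 , -0.00136176,
        0.00202616]), 'joint_efforts': array([ 4.23356068e-04, -4.44883847e+01, -3.51329255e+01, -4.51945459e-05,
        9.32580500e-03, -4.76407266e-06]), 'eef_pos': array([0.15463463, 0.55323336, 0.23037521]), 'eef_rot': array([-3.04809512e-04,  1.35968337e-01,  9.90712783e-01, -8.36153269e-04]), 'wrist_force': array([ 0.49832658, -0.12995449, -0.14843723]), 'torque': array([ 0.03575474, -0.03376644,  0.02303187]), 'grasp_force': 0.0, 'opening': 0.9986548473292294}
top [ 0.35038903 -0.02297034  1.46400756] [ 0.04638947 -0.70164377  0.70962947 -0.04438526] 497.75635468236464 254.21146547293569 190.16700280738226
side [ 0.03539966 -0.75869007  0.53386977] [-0.49909295  0.81408477 -0.24797146  0.16334737] 444.01937056561945 253.32275984248935 205.7769304699539
```

```bash
sed -i 's/np.array(c\["rotation"\])/Rm(c)/g; 2a from scipy.spatial.transform import Rotation as R\ndef Rm(c):\n    q=c["rotation"]; return R.from_quat([q[1],q[2],q[3],q[0]]).as_matrix()' h.py
python3 - <<'E'
from h import *
for n in("top","side"):
    c=dict(np.load(f"{n}0.npz")); W=cloud(c); print(n,np.nanmedian(W[...,2]))
    cv2.imwrite(f"pics/{n}0.png",c["frame"])
E
```

```text
top -0.8124810849133153
side 0.0017952557286147197
```

View pics/top0.png

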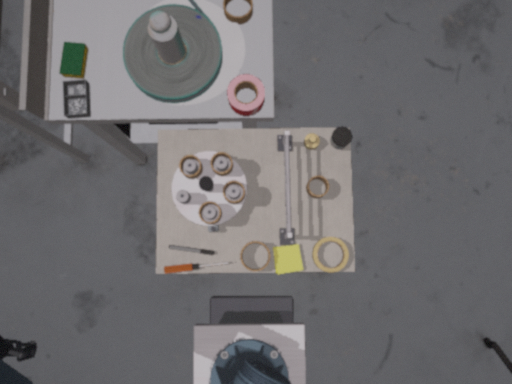

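View pics/side0.png

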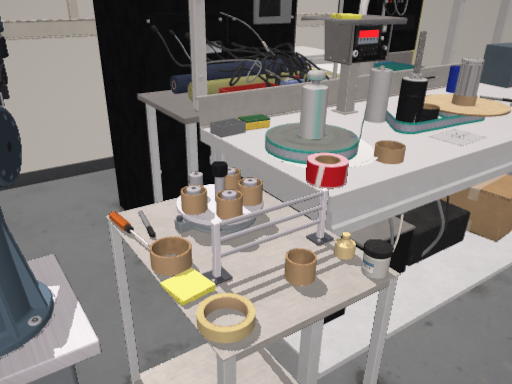

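Top view: turret knob at (206,183), empty post (183,197), pointer (213,229), small core (317,187), rail at u≈288 from v≈135–237, weight (312,141), tape (330,254), bigger decoy core (254,256). The side view agrees: small core at (300,267), rail between.

```bash
cat > m.py <<'E'
from h import *
def load(n): return dict(np.load(n))
def circ(P):
    P=P[:,:2]; A=np.c_[2*P,np.ones(len(P))]; s=np.linalg.lstsq(A,(P**2).sum(1),rcond=None)[0]
    return s[:2],np.sqrt(s[2]+s[0]**2+s[1]**2)
def near(W,c,r,z0,z1):
    d=np.hypot(W[...,0]-c[0],W[...,1]-c[1]); return (d<r)&(W[...,2]>z0)&(W[...,2]<z1)
E
python3 - <<'E'
from m import *
for n in("top0","side0"):
    c=load(n+".npz"); 
    W=cloud(c)
    if n=="top0":
        g={k:ray(c,*p) for k,p in dict(knob=(206,183,.145),empty=(183,197,.099),ptr=(213,229,.03),core=(317,187,.05),r1=(287,133,.128),r2=(290,236,.128),weight=(312,141,.05),tape=(330,254,.02)).items()}
        for k,v in g.items(): print(k,v.round(4))
    print(n,"bench z near core",np.nanmedian(W[...,2][near(W,g["core"],.09,-.02,.02)]))
    for k,r,z0,z1 in(("knob",.03,.125,.17),("empty",.025,.085,.12),("core",.045,.035,.07),("knob",.12,.035,.055),("weight",.03,.03,.07)):
        m=near(W,g[k],r,z0,z1); P=W[m]
        if len(P)<5: print(k,"few",len(P)); continue
        lo,hi=np.percentile(P,[1,99],axis=0)
        print(k,len(P),"med",np.median(P,0).round(4),"mid",((lo+hi)/2).round(4),"ext",(hi-lo).round(4),"z95",np.percentile(P[:,2],95).round(4))
    m=(W[...,2]>.11)&(W[...,2]<.14)&(np.abs(W[...,1]-g["r1"][1])<.05)&(W[...,0]>.1)&(W[...,0]<.65)
    P=W[m]; print("rail",len(P),np.polyfit(P[:,0],P[:,1],1).round(4),P[:,0].min(),P[:,0].max(),np.percentile(P[:,2],95))
E
```

```text
knob [0.5416 0.1087 0.145 ]
empty [0.51   0.1768 0.099 ]
ptr [0.4244 0.0999 0.03  ]
core [ 0.5401 -0.2     0.05  ]
r1 [ 0.6802 -0.1119  0.128 ]
r2 [ 0.3983 -0.1145  0.128 ]
weight [ 0.6749 -0.1892  0.05  ]
tape [ 0.3493 -0.2358  0.02  ]
top0 bench z near core -0.00016963106107725778
knob 171 med [0.5413 0.1089 0.144 ] mid [0.5413 0.1099 0.1397] ext [0.036  0.0357 0.0213] z95 0.1489
empty 136 med [0.5127 0.1778 0.0983] mid [0.513  0.1792 0.0964] ext [0.0333 0.0347 0.0163] z95 0.1028
core 135 med [ 0.5435 -0.2048  0.048 ] mid [ 0.5429 -0.2035  0.0455] ext [0.0595 0.0606 0.0204] z95 0.054
knob 2759 med [0.5338 0.1132 0.0438] mid [0.5415 0.1101 0.0449] ext [0.2073 0.2071 0.0164] z95 0.0497
weight 139 med [ 0.6792 -0.1901  0.0344] mid [ 0.6805 -0.1916  0.0435] ext [0.0395 0.0396 0.0268] z95 0.0546
rail 358 [ 0.0051 -0.1156] 0.39561666215606844 0.6498561798062359 0.12933306215940973
side0 bench z near core 0.001228289027199403
knob 192 med [0.5357 0.0979 0.1398] mid [0.5395 0.1048 0.1363] ext [0.0344 0.0338 0.022 ] z95 0.1468
empty 130 med [0.5086 0.1691 0.0976] mid [0.5109 0.1756 0.0933] ext [0.0317 0.0334 0.0161] z95 0.1007
core 492 med [ 0.5409 -0.2075  0.0453] mid [ 0.5412 -0.2057  0.0436] ext [0.0592 0.0601 0.017 ] z95 0.0514
knob 1050 med [0.496  0.0641 0.0453] mid [0.5259 0.1037 0.0453] ext [0.1948 0.2057 0.0189] z95 0.0532
weight 218 med [ 0.6743 -0.1979  0.0348] mid [ 0.6786 -0.1935  0.0429] ext [0.0413 0.0405 0.0247] z95 0.0541
rail 591 [ 0.0051 -0.1194] 0.3927519203380986 0.6488513432110087 0.12727783491968622
```

{"method": "jog_arm", "body": {
  "series": [
    [[-38,-25,0,0,0,0,85],[-38,-25,0,0,0,0,85],[-38,-25,0,0,0,0,85],[-38,-25,0,0,0,0,85],[-38,-25,0,0,0,0,85],[-38,-25,0,0,0,0,85],[-38,-25,0,0,0,0,85],[-38,-25,0,0,0,0,85],[-38,-25,0,0,0,0,85],[-38,-25,0,0,0,0,85]]
  ]
}}

```text
time_s: 1.1
eef_pos: [0.4542, 0.209, 0.2311]
eef_rot: [-0.0, 0.136, 0.991, 0.0]
wrist_force: [0.8, -0.7, 0.4]
opening: 0.994
grasp_force: 0.0
```

{"method": "jog_arm", "body": {
  "series": [
    [[-37,-25,0,0,0,0,85],[-37,-25,0,0,0,0,85],[-37,-24,0,0,0,0,85],[0,0,0,0,0,0.12,85],[0,0,0,0,0,0.12,85],[0,0,0,0,0,0.12,85],[0,0,0,0,0,0.12,85],[0,0,0,0,0,0.12,85],[0,0,0,0,0,0,85],[0,0,0,0,0,0,85]]
  ]
}}

```text
time_s: 2.1
eef_pos: [0.5402, 0.1095, 0.231]
eef_rot: [-0.0, 0.421, 0.907, -0.0]
wrist_force: [1.1, -0.1, -0.2]
opening: 0.997
grasp_force: 0.0
```

Run:
```python
from h import *
o=ctrl.get_obs(); print(o["q"].round(3),o["eef_pos"],o["eef_rot"].round(4))
c=ctrl.camera("wrist"); np.savez("wrist1.npz",**c); cv2.imwrite("pics/w1.png",c["frame"]); print(c["xyz"],c["rotation"],c["fx"],c["cx"],c["cy"])
```

```text
[-0.015  0.129  1.667 -0.     1.346 -0.717] [0.54024749 0.10945435 0.23097271] [-3.000e-04  4.212e-01  9.069e-01 -1.000e-04]
[0.49837798 0.16150531 0.37309513] [0.1255772  0.93065224 0.34058658 0.04601685] 312.7259273454336 251.1761814122062 187.36894327451637
```

View pics/w1.png

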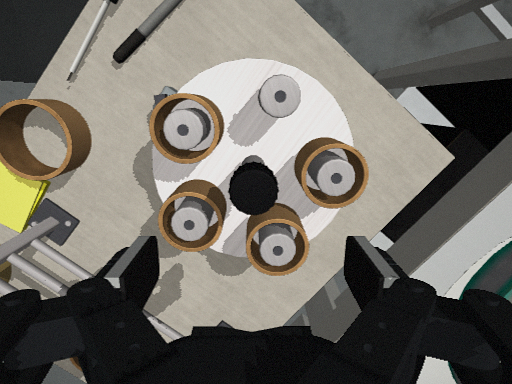

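Wrist view: knob top at about (254,188) between the fingers, empty post top at (280,96), pointer block at (166,93).

Run:
```python
from m import *
c=load("wrist1.npz"); W=cloud(c); f=c["frame"]
k=ray(c,254,188,.145); e=ray(c,280,96,.099); print(k,e)
for nm,g,r,z0,z1 in(("knob",k,.028,.136,.16),("empty",e,.025,.09,.11)):
    m=near(W,g,r,z0,z1); P=W[m]; 
    (cx,cy),rad=cv2.minEnclosingCircle(np.argwhere(m)[:,::-1].astype(np.float32))
    print(nm,len(P),P.mean(0).round(4),circ(P) if 0 else "", (cx,cy,rad), ray(c,cx,cy,np.median(P[:,2])).round(4))
```

```text
[0.54082673 0.1146291  0.145     ] [0.51409944 0.18052305 0.099     ]
knob 1884 [0.542  0.1126 0.144 ]  (253.2506866455078, 190.40208435058594, 25.257850646972656) [0.5418 0.1127 0.1443]
empty 1420 [0.5139 0.1805 0.0984]  (279.7794189453125, 95.6617660522461, 21.775386810302734) [0.5138 0.1806 0.0984]
```

{"method": "jog_arm", "body": {
  "series": [
    [[0.5,1.7,15,0,0,0,85],[0,0,20,0,0,0,85],[0,0,20,0,0,0,85],[0,0,20,0,0,0,85],[0,0,20,0,0,0,85],[0,0,16,0,0,0,85],[0,0,10,0,0,0,85],[0,0,0,0,0,0,85],[0,0,0,0,0,0,60],[0,0,0,0,0,0,30]]
  ]
}}

```text
time_s: 3.15
eef_pos: [0.5422, 0.111, 0.1112]
eef_rot: [0.001, 0.423, 0.906, 0.0]
wrist_force: [0.2, 0.6, -0.1]
opening: 0.687
grasp_force: 0.0
```

{"method": "jog_arm", "body": {
  "series": [
    [[0,0,0,0,0,0,30],[0,0,0,0,0,0,30],[0,0,0,0,0,0,30],[0,0,0,0,0,0,30],[0,0,0,0,0,0,30],[0,0,0,0,0,0,30],[0,0,0,0,0,0,30],[0,0,0,0,0,0,30],[0,0,0,0,0,0,30],[0,0,0,0,0,0,30]]
  ]
}}

```text
time_s: 4.15
eef_pos: [0.5414, 0.1104, 0.1115]
eef_rot: [0.0, 0.422, 0.906, -0.001]
wrist_force: [-3.7, -3.3, 6.3]
opening: 0.429
grasp_force: 59.8
```

{"method": "jog_arm", "body": {
  "series": [
    [[0,-0.5,0,0,0,-0.1,30],[0,0,0,0,0,-0.1,30],[0,0,0,0,0,-0.1,30],[0,0,0,0,0,-0.1,30],[0,0,0,0,0,-0.1,30],[0,0,0,0,0,-0.1,30],[0,0,0,0,0,-0.1,30],[0,0,0,0,0,-0.1,30],[0,0,0,0,0,-0.1,30],[0,0,0,0,0,-0.1,30]]
  ]
}}

```text
time_s: 5.15
eef_pos: [0.5414, 0.1104, 0.1115]
eef_rot: [0.001, -0.066, 0.998, -0.0]
wrist_force: [-1.7, -0.4, 4.6]
opening: 0.429
grasp_force: 59.7
```

{"method": "jog_arm", "body": {
  "series": [
    [[0,0,0,0,0,-0.1,30],[0,0,0,0,0,-0.1,30],[0,0,0,0,0,-0.057,30],[0,0,0,0,0,0,30],[0,0,0,0,0,0,30],[0,0,0,0,0,0,30],[0,0,0,0,0,0,30],[0,0,0,0,0,0,30],[0,0,0,0,0,0,30],[0,0,0,0,0,0,30]]
  ]
}}

```text
time_s: 6.15
eef_pos: [0.5415, 0.1104, 0.1115]
eef_rot: [0.001, -0.191, 0.982, -0.0]
wrist_force: [-2.3, -1.4, 4.7]
opening: 0.432
grasp_force: 59.7
```

Run:
```python
from m import *
c=ctrl.camera("wrist"); np.savez("wrist2.npz",**c)
W=cloud(c); a=np.array([.5415,.111])
d=np.hypot(W[...,0]-a[0],W[...,1]-a[1]); m=(d>.055)&(d<.1)&(W[...,2]>.096)&(W[...,2]<.104)
n,l,s,ce=cv2.connectedComponentsWithStats(m.astype(np.uint8))
for i in range(1,n):
    if s[i,4]>80: p=W[l==i].mean(0); print(s[i,4],ce[i],p.round(4),np.degrees(np.arctan2(*(p[1::-1]-a[::-1]))) if 0 else np.degrees(np.arctan2(p[1]-a[1],p[0]-a[0])))
print(ctrl.get_obs()["torque"],ctrl.get_obs()["eef_rot"])
```

```text
4347 [297.96066253  90.52772027] [0.4679 0.1047 0.0984] -175.09814400549527
3765 [130.36467463 149.04754316] [0.5246 0.0388 0.0984] -103.16620290052606
3118 [390.32649134 227.59974343] [0.5131 0.1792 0.0985] 112.61609516246973
354 [286.48587571 320.94350282] [0.5879 0.1517 0.0979] 41.26536439253386
[-0.24552351  0.40124493  0.10818463] [ 5.08995287e-04 -1.91122858e-01  9.81565920e-01 -3.73661372e-04]
```

{"method": "jog_arm", "body": {
  "series": [
    [[0,0,0,0,0,0,60],[0,0,0,0,0,0,85],[0,0,0,0,0,0,85],[0,0,0,0,0,0,85],[0,0,0,0,0,0,85],[0,0,-15,0,0,0,85],[0,0,-25,0,0,0,85],[0,0,-30,0,0,0,85],[0,0,-30,0,0,0,85],[0,0,-25,0,0,0,85]]
  ]
}}

```text
time_s: 7.2
eef_pos: [0.5415, 0.1106, 0.2384]
eef_rot: [0.001, -0.191, 0.982, -0.0]
wrist_force: [1.3, 1.0, -0.0]
opening: 0.994
grasp_force: 0.0
```

{"method": "jog_arm", "body": {
  "series": [
    [[0,0,-15,0,0,0.1,85],[0,0,0,0,0,0.1,85],[0,0,0,0,0,0.1,85],[0,0,0,0,0,0.085,85],[0,0,0,0,0,0,85],[0,0,0,0,0,0,85],[0,-40,0,0,0,0,85],[0,-40,0,0,0,0,85],[0,-40,0,0,0,0,85],[0,-40,0,0,0,0,85]]
  ]
}}

```text
time_s: 8.2
eef_pos: [0.5408, -0.0507, 0.2507]
eef_rot: [0.0, -0.001, 1.0, -0.0]
wrist_force: [0.6, 0.1, 1.3]
opening: 0.997
grasp_force: 0.0
```

{"method": "jog_arm", "body": {
  "series": [
    [[0,-40,0,0,0,0,85],[0,-40,0,0,0,0,85],[0,-40,0,0,0,0,85],[0,-35,0,0,0,0,85],[0,0,0,0,0,0,85],[0,0,0,0,0,0,85],[0,0,0,0,0,0,85],[0,0,0,0,0,0,85],[0,0,0,0,0,0,85],[0,0,0,0,0,0,85]]
  ]
}}

```text
time_s: 9.2
eef_pos: [0.541, -0.2036, 0.2504]
eef_rot: [0.0, -0.0, 1.0, -0.0]
wrist_force: [0.1, 0.4, -0.2]
opening: 0.997
grasp_force: 0.0
```

Run:
```python
from m import *
o=ctrl.get_obs(); print(o["q"].round(3),o["eef_pos"],o["eef_rot"].round(4))
c=ctrl.camera("wrist"); np.savez("wrist3.npz",**c); W=cloud(c); cv2.imwrite("pics/w3.png",c["frame"])
m=near(W,(.542,-.204),.05,.045,.055); P=W[m]; (cx,cy),r=cv2.minEnclosingCircle(np.argwhere(m)[:,::-1].astype(np.float32))
print(len(P),P.mean(0),(P.max(0)+P.min(0))/2,np.ptp(P,0),(cx,cy,r),ray(c,cx,cy,.05), circ(P))
m=near(W,(.542,-.204),.05,.003,.05)
c=ctrl.camera("top"); W=cloud(c); a=(.5415,.111)
m=near(W,(.4675,.105),.03,.093,.106);print("empty top",W[m].mean(0),m.sum())
```

```text
[-0.565  0.172  1.578  0.     1.391 -2.137] [ 0.5409638  -0.20359594  0.25044192] [ 1.e-04 -3.e-04  1.e+00 -0.e+00]
705 [ 0.5437043  -0.20227778  0.04907599] [ 0.54387193 -0.20236843  0.04846615] [0.0614719  0.06177451 0.00672505] (251.5, 164.25, 27.754602432250977) [ 0.54300836 -0.20230945  0.05      ] (array([ 0.54370143, -0.20225721]), np.float64(0.02868951068411635))
empty top [0.4675654  0.10389877 0.09831235] 122
```

View pics/w3.png

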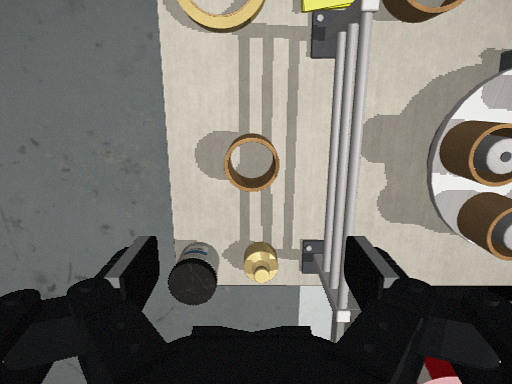

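View: core ring at (251,164) clear of rail (u≈350), weight (262,262). The empty post is at (0.4675,0.104), as expected for the load mark. Descending.

{"method": "jog_arm", "body": {
  "series": [
    [[-2,0,25,0,0,0,85],[0,0,30,0,0,0,85],[0,0,30,0,0,0,85],[0,0,30,0,0,0,85],[0,0,30,0,0,0,85],[0,0,25,0,0,0,85],[0,0,25,0,0,0,85],[0,0,20,0,0,0,85],[0,0,15,0,0,0,85],[0,0,10,0,0,0,85]]
  ]
}}

```text
time_s: 10.3
eef_pos: [0.5424, -0.2041, 0.0091]
eef_rot: [-0.001, 0.0, 1.0, 0.0]
wrist_force: [0.5, 0.2, -0.1]
opening: 0.995
grasp_force: 0.0
```

{"method": "jog_arm", "body": {
  "series": [
    [[0,0,0,0,0,0,85],[0,0,0,0,0,0,78],[0,0,0,0,0,0,74],[0,0,0,0,0,0,70],[0,0,0,0,0,0,67],[0,0,0,0,0,0,65],[0,0,0,0,0,0,63],[0,0,0,0,0,0,61],[0,0,0,0,0,0,58],[0,0,0,0,0,0,55]]
  ]
}}

```text
time_s: 11.3
eef_pos: [0.543, -0.2045, 0.0107]
eef_rot: [0.0, 0.0, 1.0, -0.0]
wrist_force: [-2.8, 0.4, 6.1]
opening: 0.708
grasp_force: 63.7
```

{"method": "jog_arm", "body": {
  "series": [
    [[0,0,0,0,0,0,55],[0,0,0,0,0,0,55],[0,0,0,0,0,0,55],[0,0,0,0,0,0,55],[0,0,0,0,0,0,55],[0,0,0,0,0,0,55],[0,0,-5,0,0,0,55],[0,0,-10,0,0,0,55],[0,0,-10,0,0,0,55],[0,0,-15,0,0,0,55]]
  ]
}}

```text
time_s: 12.3
eef_pos: [0.5425, -0.2042, 0.0509]
eef_rot: [-0.0, 0.0, 1.0, 0.0]
wrist_force: [-1.6, -0.3, 0.3]
opening: 0.71
grasp_force: 64.7
```

{"method": "jog_arm", "body": {
  "series": [
    [[0,0,-20,0,0,0,55],[0,0,-25,0,0,0,55],[0,0,-25,0,0,0,55],[0,0,-25,0,0,0,55],[0,0,-25,0,0,0,55],[0,0,-20,0,0,0,55],[0,0,-10,0,0,0,55],[0,0,0,0,0,0,55],[0,0,0,0,0,0,55],[0,0,0,0,0,0,55]]
  ]
}}

```text
time_s: 13.3
eef_pos: [0.542, -0.2039, 0.1989]
eef_rot: [-0.001, 0.0, 1.0, 0.001]
wrist_force: [0.1, -0.8, 0.0]
opening: 0.712
grasp_force: 64.7
```

Run:
```python
from m import *
o=ctrl.get_obs(); p=o["eef_pos"]; print(p,o["eef_rot"].round(4),o["grasp_force"])
ims=[]
for n in("wrist","side","top"):
    c=ctrl.camera(n); np.savez(n+"4.npz",**c); W=cloud(c)
    m=near(W,p,.045,p[2]-.03,p[2]+.06); hsv=cv2.cvtColor(c["frame"],cv2.COLOR_BGR2HSV)
    b=m&(hsv[...,0]>5)&(hsv[...,0]<22)&(hsv[...,1]>90)
    P=W[b]; print(n,len(P),(np.percentile(P,2,axis=0)).round(4),(np.percentile(P,98,axis=0)).round(4)) if len(P)>5 else print(n,len(P))
    if n!="top": ims.append(c["frame"])
cv2.imwrite("pics/s4.png",cv2.resize(np.hstack(ims),(800,300)))
```

```text
[ 0.54202543 -0.20391071  0.19886082] [-1.1e-03  4.0e-04  1.0e+00  7.0e-04] 64.68129228728685
wrist 15485 [ 0.5123 -0.2315  0.1906] [ 0.5696 -0.1753  0.2381]
side 885 [ 0.5104 -0.2349  0.1906] [ 0.5656 -0.1777  0.2389]
top 18 [ 0.5122 -0.2033  0.2179] [ 0.5307 -0.1756  0.2409]
```

View pics/s4.png

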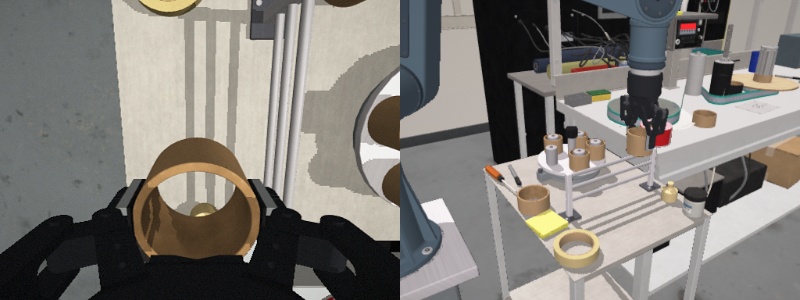

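{"method": "jog_arm", "body": {
  "series": [
    [[2,15,0,0,0,0,55],[8,30,0,0,0,0,55],[8,35,0,0,0,0,55],[9,40,0,0,0,0,55],[9,40,0,0,0,0,55],[9,40,0,0,0,0,55],[9,40,0,0,0,0,55],[9,35,0,0,0,0,55],[8,23,0,0,0,0,55],[4,10,0,0,0,0,55]]
  ]
}}

```text
time_s: 14.45
eef_pos: [0.4665, 0.1062, 0.2]
eef_rot: [-0.0, -0.001, 1.0, 0.0]
wrist_force: [-0.2, -0.4, -0.8]
opening: 0.715
grasp_force: 64.8
```

{"method": "jog_arm", "body": {
  "series": [
    [[0,0,0,0,0,0,55],[0,0,0,0,0,0,55],[0,0,10,0,0,0,55],[0,0,10,0,0,0,55],[0,0,10,0,0,0,55],[0,0,10,0,0,0,55],[0,0,5,0,0,0,55],[0,0,0,0,0,0,55],[0,0,0,0,0,0,55],[0,0,0,0,0,0,55]]
  ]
}}

```text
time_s: 15.45
eef_pos: [0.4685, 0.1037, 0.1558]
eef_rot: [0.0, 0.0, 1.0, -0.0]
wrist_force: [0.5, 0.5, -0.5]
opening: 0.711
grasp_force: 64.8
```

```bash
cat > chk.py <<'E'
from m import *
import sys
t=sys.argv[1]
o=ctrl.get_obs(); p=o["eef_pos"]; print(p,o["eef_rot"].round(4),o["grasp_force"],o["wrist_force"].round(1))
for n in("wrist","side"):
    c=ctrl.camera(n); np.savez(n+t+".npz",**c); W=cloud(c); f=c["frame"]; cv2.imwrite(f"pics/{n}{t}.png",f)
    hsv=cv2.cvtColor(f,cv2.COLOR_BGR2HSV)
    brown=(hsv[...,0]>5)&(hsv[...,0]<22)&(hsv[...,1]>90)
    b=near(W,p,.05,p[2]-.016,p[2]+.06)&brown; P=W[b]
    print(n,"core",len(P),np.percentile(P,[1,99],axis=0).round(4).tolist())
    top=near(W,(.4673,.1045),.03,.095,.103)&~brown; P=W[top]
    if len(P)>9: print("post",len(P),P.mean(0).round(4),np.percentile(P,[1,99],axis=0).round(4).tolist())
E
python3 chk.py 5
```

```text
[0.46846422 0.10370047 0.15577757] [ 5.e-04  3.e-04  1.e+00 -0.e+00] 64.75788617968192 [ 0.5  0.5 -0.5]
wrist core 15543 [[0.4386, 0.075, 0.1464], [0.4962, 0.1336, 0.1952]]
post 132 [0.4824 0.1051 0.0983] [[0.4805, 0.0962, 0.097], [0.4849, 0.114, 0.0998]]
side core 483 [[0.4372, 0.0709, 0.1469], [0.4916, 0.1319, 0.1965]]
post 99 [0.4644 0.0992 0.0992] [[0.4493, 0.0834, 0.0953], [0.4827, 0.1192, 0.102]]
```

View pics/wrist5.png

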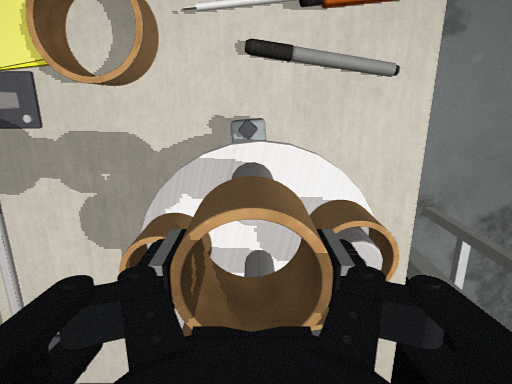

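View pics/side5.png

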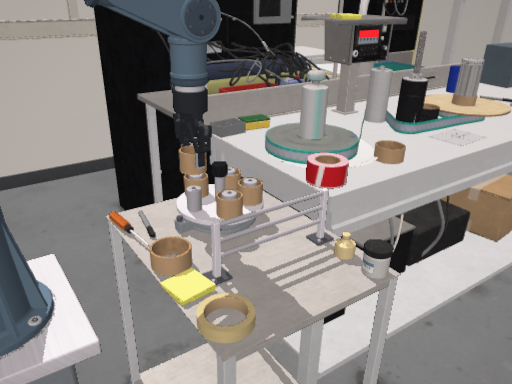

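The wrist view shows the core upright in line with the pointer diamond at (248,129), with the post seen through its bore at (259,262). In the side view the core at (190,160) is above the empty post at (194,198). Small correction, then down.

{"method": "jog_arm", "body": {
  "series": [
    [[1,0.5,5,0,0,0,55],[0,0,6,0,0,0,55],[0,0,6,0,0,0,55],[0,0,6,0,0,0,55],[0,0,6,0,0,0,55],[0,0,4,0,0,0,55],[0,0,3,0,0,0,55],[0,0,0,0,0,0,55],[0,0,0,0,0,0,55],[0,0,0,0,0,0,55]]
  ]
}}

```text
time_s: 16.55
eef_pos: [0.4673, 0.1042, 0.1196]
eef_rot: [0.0, 0.0, 1.0, -0.0]
wrist_force: [-0.2, 0.8, -0.0]
opening: 0.711
grasp_force: 64.8
```

{"method": "jog_arm", "body": {
  "series": [
    [[0,0,0,0,0,0,55],[0,0,0,0,0,0,55],[0,0,0,0,0,0,55],[0,0,0,0,0,0,55],[0,0,0,0,0,0,55],[0,0,0,0,0,0,55],[0,0,0,0,0,0,55],[0,0,0,0,0,0,55],[0,0,0,0,0,0,55],[0,0,0,0,0,0,55]]
  ]
}}

```text
time_s: 17.55
eef_pos: [0.467, 0.1042, 0.1193]
eef_rot: [-0.0, 0.0, 1.0, -0.0]
wrist_force: [-0.4, 1.1, 0.0]
opening: 0.711
grasp_force: 64.8
```

```bash
python3 chk.py 6; python3 -c "
import cv2,numpy as np
a=cv2.imread('pics/side6.png')[110:230,140:260]; b=cv2.imread('pics/wrist6.png')[150:340,160:350]
cv2.imwrite('pics/z6.png',np.hstack([cv2.resize(x,(400,400)) for x in(a,b)]))"
```

```text
[0.46702745 0.1041506  0.11926987] [-0.e+00  4.e-04  1.e+00 -0.e+00] 64.75875699169364 [-0.4  1.1  0. ]
wrist core 15513 [[0.4372, 0.0752, 0.1101], [0.4948, 0.134, 0.1588]]
post 1532 [0.4736 0.1052 0.0986] [[0.4648, 0.0891, 0.0968], [0.4844, 0.1212, 0.1004]]
side core 471 [[0.4357, 0.0721, 0.1103], [0.4914, 0.1319, 0.1601]]
post 47 [0.4608 0.0926 0.0982] [[0.4488, 0.0856, 0.0958], [0.4804, 0.1084, 0.1016]]
```

View pics/z6.png

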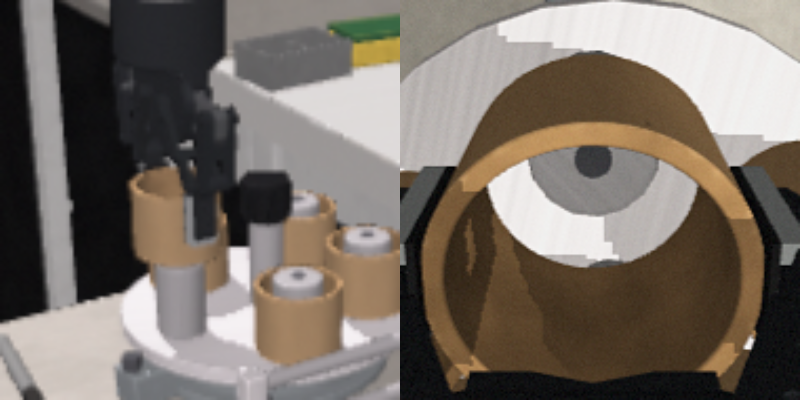

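Side crop: the core sits directly over the empty post with a small gap. Wrist crop: the post's centre (593,160 in the crop) is on the core's axis. Both views put the rim about 10 mm above the post, and the measured centres agree to about 1 mm.

```bash
python3 -c "
from bench import ctrl
print(ctrl.hand_in())"
```

```text
the job is handed in; nothing more can be done
None
```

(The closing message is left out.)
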